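Set the router's antennas and stand its switch box beside it

TASK

First swing the router antenna that leans out over the empty stand up to vertical, so that the slot below it is free. Then stand the slim white switch box fully home, upright, in the stand's slot. Last, swing the router's other antenna up and over until it leans 45 degrees inwards, towards the first one; let go of everything and leave the mug, drive, can and screwdriver where they are.

Things in the scene. Friction and masses are not known exactly. Their poses are not given: they have to be found in the camera images.
- router: White wireless router, fixed: a box 130 (x) by 190 (y) by 44 mm high. Origin: on the desk midway below the two antenna hinges; y runs along the port face to the robot's left, +x points away from the robot. The port face lies at x = +22 mm, so the box fills x = 22 to 152 mm; both antennas swing in the plane x = 0, just before the port face on the robot's side.
- ant_left_hinge (a point): Hinge of the left antenna (at the router's +y end): router frame (0, +80, 40) mm. The hinge's line is the router's x axis.
- ant_left_tip (a point): Tip of the left antenna: a round white rod, 150 mm from hinge to tip, 19 mm thick near the hinge and 16 mm at the tip, on a stiff hinge (0.12 N m) that stays where it is left.
- ant_left (a joint): Angle of the left antenna: 0 = vertical, positive = leaning outwards (away from the router's middle, +y), negative = leaning inwards over the middle. Range -1.3 to 1.3 rad.
- ant_right_hinge (a point): Hinge of the right antenna (at the router's -y end): router frame (0, -80, 40) mm.
- ant_right_tip (a point): Tip of the right antenna: a round white rod, 150 mm from hinge to tip, 19 mm thick near the hinge and 16 mm at the tip, on a stiff hinge (0.12 N m) that stays where it is left.
- ant_right (a joint): Angle of the right antenna: 0 = vertical, positive = leaning outwards (away from the router's middle, -y), negative = leaning inwards over the middle. Range -1.3 to 1.3 rad.
- stand: Plain aluminium stand, fixed, at the router's left or right end, in line with the antennas: a block 70 (x) by 128 (y) by 34 mm high with a slot in its top 34 mm wide (x), 104 mm long (y), 24 mm deep, its floor 10 mm above the desk, mouth chamfered 3 mm. Origin: centre of its underside, below the slot's middle.
- switchbox: Slim white network switch box, 30 mm thick (x), 100 mm long (y), 90 mm tall (z), about 0.2 kg, with grey vents on both faces; it starts standing on its long edge on the desk on the robot's side of the router. Origin: centre of its underside. Either end of it may go to either end of the slot.
- drive: Bystander: flat grey aluminium drive, 75 by 110 by 20 mm, lying beside the router at the end without the stand, below the other antenna. Origin: centre of its underside.
- mug: Bystander: white mug, 72 mm across, 85 mm tall, handle towards its +y, standing on the robot's side of the router. Origin: centre of its underside.
- can: Bystander: upright spray can, 52 mm across, 150 mm tall, out beyond one end of the row. Origin: centre of its underside.
- driver: Bystander: screwdriver, 170 mm long, lying flat along its x axis out beyond the other end of the row. Origin on the desk under its middle.

How it is judged:
By the outcome, as a careful person would: the job done as asked, in the order asked, and still so for the second after the job is handed in, with the robot touching nothing.
It also fails if it takes over 72 s, if anything falls off the work surface, if the arm or the gripper's body presses on something with over 40 N, if the wrist force passes 120 N, or if a joint passes its speed limit or range.

ROBOT

A 6-joint arm with a two-finger parallel gripper is mounted at the origin on the work surface. World frame = base frame: x ahead of the robot, y to its left, z up, the work surface at z = 0. Lengths are in m, angles in degrees, forces in N, time in s.
With the tool pointing down it reaches from about 0.225 to 0.875 m from the base axis. Payload 3.4 kg.
Tool frame: the origin (TCP) lies between the finger pads; the fingertips stand 25 mm ahead of it and the grasp point (between the pads) lies 6 mm ahead of it; z points along the fingers, y is the line along which they close (so a half turn about z gives the same grasp; the last joint's range is limited). The gripper opens to 85 mm and grips with 20 to 120 N. Pads are 22 mm wide; open, the fingers measure 114 mm over their backs; the gripper's body (76 mm by 85 mm) begins 54 mm behind the grasp point. The pads swing forward as they close: fully open they stand 13 mm farther back than shut.
Start: joints at [59.989, 15.808, 86.224, -0, 77.962, -6.933], TCP at [0.225, 0.529, 0.256] pointing down, gripper open.
Joint ranges: [-165.64, 165.64], [-43.16, 119.46], [12.63, 154.43], [-67.54, 247.53], [6.08, 155.33], [-154.97, 154.97]. Speed limits (degrees/s): [147.25, 147.25, 180, 180, 180, 180].

INTERFACE

Orientations are given as [roll, pitch, yaw] about the fixed x, y, z axes, in that order (R = Rz(yaw) Ry(pitch) Rx(roll)).
In Python, from station import status, snapshot, order, silhouettes gives the robot as it stands.
- The arm moves only by the tool arm_command, never from a script. Its argument "commands" is one flat list of numbers, 4 for each row, row after row: the shift along the tool's x, y, z in mm, then the turn about the tool's z in rad. A call has 1 to 12 rows; each row shifts and turns the commanded pose from where the row before left it, along the tool's axes as they then stand; what a row does not reach is not made up. A row lasts 1/12 s, in which the tool goes at most 41.7 mm and 7.16 degrees, less where a joint would pass 70% of its speed; a pose out of reach is approached as far as the arm can. A call is refused whole if a number of a shift passes 41.7 or a number of a turn 0.125, either way. A call with a gripper value outside its range is refused whole. "hand" is the finger opening in mm, from 0 to 85.4, set as the call begins (left out, the last holds). The fingers move at their own pace and stop on an object; the grip force is fixed at half the most. Time passes only in rows, so rows that do not move let the fingers close. It gives the time, the measured TCP pose, the force, the opening and the grip force at its end, in the units of the state.
- status.sense(): the state, without advancing time (a new reading comes with each control period).
- snapshot(name): name is "scene" or "top" or "wrist"; returns a dict with "pixels" (420x560x3 uint8, red, green, blue), "range_z" (420x560 float32, m along the optical axis (not along the pixel's ray), 0 where there is no reading), "K" (3x3 intrinsics, pixels), "rvec" (rotation vector, rad) and "tvec" (3), from world to camera coordinates, as OpenCV has them; the wrist camera has in their place "mount" (4x4, takes a point from camera to tool coordinates, whose origin is the TCP and whose axes are the flange's). Camera axes: x right, y down, z forward; pixel columns grow to the right and rows downward; lengths in m; the calibration is good to about 2 mm. A picture is of the moment at which its call begins: read the wrist's pose just before it.
- order.finish_job(): hands the job in; it is judged then, once.
Trained networks look in a picture, given as the dict that the camera call returned (one of the last four; its "shot" number tells which), for a name from the list of things; names that differ only in an ending like _2 or _b are one class to them, and where a whole thing is asked for, a point or a joint stands for the part that bears it (a point fixed in the world has none). Each returns a list of dicts, best first, with "p" (0 to 1); they miss things now and then, are a little off and sometimes report something else, mostly with a low value. They report only what shows in the picture. A call takes as long as a camera call.
- silhouettes(target, picture): "mask" (420x560 bool, what is visible of it) and "position" ([row, column] in pixels, amid what is visible of it).
The state is a dict: "time_s": time; "qpos": joint angles; "joint_vel": joint speeds; "joint_torque": joint torques, N m; "ee_pos": TCP position; "tool_rot": TCP orientation; "wrist_force": force on the tool from outside, world axes, zero at the start; "wrist_torque": the same for the moment, N m; "width": opening from 0.0 (shut) to 1.0 (fully open); "finger_force": force on a finger pad.
Only numpy, scipy, OpenCV 4.12 (cv2) and the standard library are available. Lean on these libraries where they do the work, as an engineer would, in place of code of your own. Each camera call takes 0.05 s, during which the arm holds its last target. There are 200 camera calls.

## Working session

There is one attempt and no reset: what is moved stays moved. The work goes in short steps, Python scripts to look and compute and a tool call to move; the robot and the scene stay as the last step left them, time stands still between calls to the robot, and variables do not carry over. Pictures are saved under pics/ and viewed, at most 10 in all, crops included, and the job is handed in when it is done.

Besides the shell and the picture viewer there is one more tool, called after "Emit:" as name(argument=value, ...) on one line, values as JSON. arm_command: Moves the arm, as the interface text tells. Its arguments: {"type":"object","properties":{"commands":{"type":"array"},"hand":{"type":"number"}},"required":["commands"]}

```bash
mkdir -p pics
cat > h.py <<'E'
import numpy as np, cv2
from station import status, snapshot, order, silhouettes
from scipy.spatial.transform import Rotation as R
def cloud(s):
    z=s["range_z"]; K=s["K"]; v,u=np.indices(z.shape)
    c=np.stack([(u-K[0,2])/K[0,0]*z,(v-K[1,2])/K[1,1]*z,z],-1)
    if "rvec" in s:
        Rm=cv2.Rodrigues(np.array(s["rvec"],float))[0]
        w=(c-np.array(s["tvec"]).ravel())@Rm
    else:
        st=s["st"]; M=np.array(s["mount"]); t=c@M[:3,:3].T+M[:3,3]
        w=t@R.from_euler('xyz',st["tool_rot"],degrees=True).as_matrix().T+np.array(st["ee_pos"])
    w[z<=0]=np.nan
    return w
def shot(n,save=None):
    st=status.sense(); s=dict(snapshot(n)); s["st"]=st
    if save: cv2.imwrite(f"pics/{save}.png",s["pixels"][...,::-1])
    return s
E
python3 - <<'E'
from h import *
print(status.sense())
for n in("top","scene"):
    s=shot(n,n+"0"); w=cloud(s)
    for t in["router","ant_left","ant_right","stand","switchbox","mug","drive","can","driver"]:
        for d in silhouettes(t,s)[:2]:
            p=w[d["mask"]]; p=p[~np.isnan(p[:,0])]
            if len(p)==0: continue
            print(n,t,round(d["p"],2),np.round(d["position"]),len(p),np.round(np.percentile(p,[3,50,97],axis=0),3).tolist())
E
```

```text
{'time_s': 0.0, 'qpos': array([ 5.99872778e+01,  1.58476549e+01,  8.62965069e+01,  4.50332059e-04,
        7.79612936e+01, -6.93140197e+00]), 'joint_vel': array([ 0.03347379, -0.03351747, -0.1155948 ,  0.05195098,  0.00882642,
       -0.0601544 ]), 'joint_torque': array([ 1.84158052e-03, -4.16775584e+01, -2.45805556e+01, -4.12505358e-05,
        1.10430308e-02, -1.66615376e-05]), 'ee_pos': array([0.22516484, 0.52854889, 0.25543039]), 'tool_rot': array([-1.79895369e+02, -1.31634776e-02,  1.56918573e+02]), 'wrist_force': array([-0.4157548 ,  0.43801373, -1.0283815 ]), 'wrist_torque': array([-0.02021889, -0.01479152, -0.00674775]), 'finger_force': 0.0, 'width': 1.0013127694255068}
top router 0.95 [168. 257.] 3528 [[0.592, -0.073, 0.035], [0.684, 0.077, 0.044], [0.761, 0.207, 0.127]]
top ant_left 0.73 [197. 214.] 283 [[0.583, 0.139, 0.045], [0.594, 0.193, 0.096], [0.607, 0.246, 0.144]]
top ant_right 0.71 [184. 308.] 249 [[0.621, -0.121, 0.046], [0.634, -0.071, 0.1], [0.647, -0.014, 0.143]]
top ant_right 0.41 [198. 215.] 280 [[0.583, 0.139, 0.046], [0.594, 0.193, 0.096], [0.607, 0.246, 0.
[... 956 characters left out ...]
1.] 348 [[0.538, -0.123, -0.001], [0.644, -0.067, 0.092], [0.652, 0.026, 0.143]]
scene stand 0.83 [288. 251.] 1883 [[0.61, -0.169, 0.003], [0.65, -0.109, 0.026], [0.686, -0.048, 0.035]]
scene switchbox 0.85 [202. 272.] 1146 [[0.46, 0.086, 0.004], [0.489, 0.126, 0.057], [0.505, 0.175, 0.09]]
scene mug 0.96 [231. 239.] 1196 [[0.46, -0.039, 0.009], [0.509, -0.009, 0.058], [0.539, 0.038, 0.084]]
scene drive 0.6 [212. 331.] 588 [[0.56, 0.189, 0.002], [0.605, 0.244, 0.019], [0.633, 0.294, 0.022]]
scene can 0.74 [330. 220.] 2263 [[0.691, -0.284, 0.001], [0.736, -0.269, 0.1], [0.746, -0.235, 0.15]]
scene driver 0.56 [190. 332.] 201 [[0.457, 0.332, 0.005], [0.518, 0.341, 0.016], [0.61, 0.356, 0.025]]
```

```bash
cat > fit.py <<'E'
from h import *
def rect(p,lo,hi):
    q=p[(p[:,2]>lo)&(p[:,2]<hi)][:,:2]
    d=np.linalg.norm(q-np.median(q,0),axis=1); q=q[d<0.2]
    c,sz,a=cv2.minAreaRect((q*1000).astype(np.float32)); return np.round(c,1),np.round(sz,1),round(a,2)
def pts(t,s,w,i=0):
    d=silhouettes(t,s)
    if not d: return np.zeros((0,3))
    m=cv2.erode(d[i]["mask"].astype(np.uint8),np.ones((2,2)))>0
    p=w[m]; return p[~np.isnan(p[:,0])]
def line(p):
    p=p[p[:,2]>0.05]; m=np.median(p,0); p=p[np.linalg.norm(p-m,axis=1)<.12]
    for _ in range(3):
        m=p.mean(0); v=np.linalg.svd(p-m)[2][0]; r=np.linalg.norm((p-m)-np.outer((p-m)@v,v),axis=1); p=p[r<0.015]
    if v[2]<0:v=-v
    e=(p-m)@v
    return m,v,m+v*e.max(),m+v*e.min()
E
python3 - <<'E'
from fit import *
for n in("top","scene"):
    s=shot(n); w=cloud(s)
    for t,lo,hi in(("router",.038,.05),("stand",.028,.04),("switchbox",.08,.1),("mug",.075,.095),("drive",.013,.028),("can",.14,.16)):
        p=pts(t,s,w)
        try: print(n,t,*rect(p,lo,hi))
        except Exception as e: print(n,t,e)
    for t in("ant_left","ant_right"):
        try:
            m,v,a,b=line(pts(t,s,w)); print(n,t,m.round(3),v.round(3),a.round(3),b.round(3))
        except Exception as e: print(e)
a=cv2.imread("pics/top0.png")[120:320,110:450];b=cv2.imread("pics/scene0.png")[140:390,150:450]
a=cv2.resize(a,(800,470))[:, :];b=cv2.resize(b,(480,400))
cv2.imwrite("pics/a.png",a);cv2.imwrite("pics/b.png",b)
E
```

```text
top router [685.6  72.7] [159.6 187.8] 8.5
top stand [ 639.7 -111.4] [ 67.7 126.2] 8.52
top switchbox [475.4 131.6] [95.  29.5] 74.09
top mug [482.4  -3.7] [48.4 63.5] 22.16
top drive [587.5 234.5] [ 74.  106.5] 10.03
top can [ 714.2 -259.7] [42.8 45. ] 1.06
top ant_left [0.593 0.195 0.1  ] [-0.109  0.73   0.675] [0.585 0.246 0.146] [0.601 0.14  0.048]
zero-size array to reduction operation maximum which has no identity
scene router [693.   78.8] [154.2 199.3] 9.97
scene stand [ 646.4 -109.2] [ 69.7 128.6] 9.08
scene switchbox [481.9 133.3] [98. 30.] 76.17
scene mug [505.2   4.3] [69.7 70.7] 84.24
scene drive [596.6 238.7] [ 66.6 105.5] 9.37
scene can [ 722.2 -258.5] [44.9 46.5] 46.06
scene ant_left [0.602 0.197 0.096] [-0.113  0.725  0.68 ] [0.595 0.248 0.144] [0.61  0.147 0.049]
scene ant_right [ 0.646 -0.077  0.1  ] [ 0.094 -0.735  0.671] [ 0.652 -0.122  0.141] [ 0.639 -0.019  0.047]
  return _methods._mean(a, axis=axis, dtype=dtype,
  ret = um.true_divide(
fit.py:14: RuntimeWarning: Mean of empty slice.
  m=p.mean(0); v=np.linalg.svd(p-m)[2][0]; r=np.linalg.norm((p-m)-np.outer((p-m)@v,v),axis=1); p=p[r<0.015]
```

View pics/a.png

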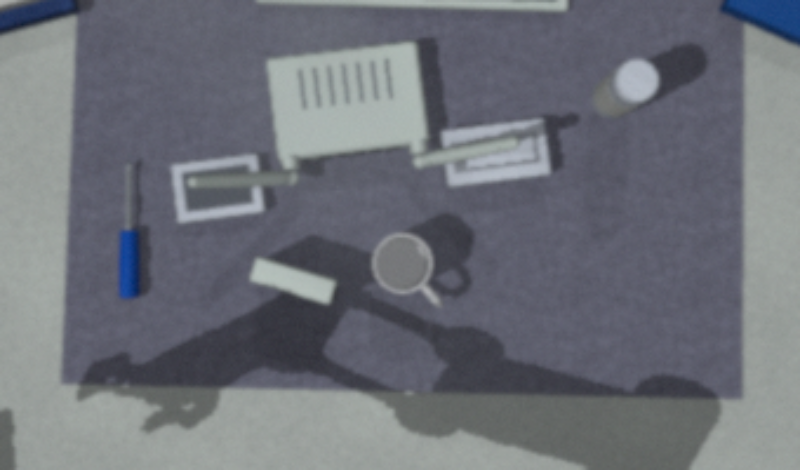

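View pics/b.png

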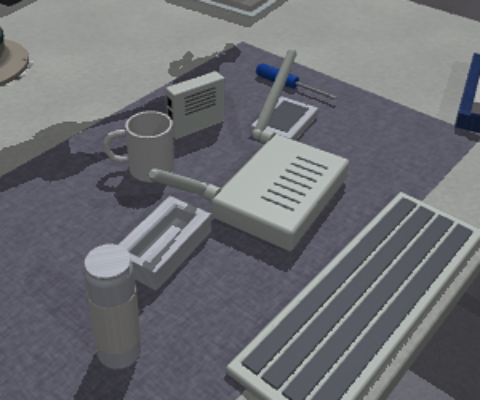

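Emit:
arm_command(commands=[0,0,-14,0.113,0,0,-14,0.113,0,0,-14,0.113,0,0,-14,0.113,0,0,-14,0.113,0,0,-14,0.113,0,0,-14,0.113,0,0,-14,0.113,0,0,-14,0.112], hand=0)

```text
time_s: 2.65
ee_pos: [0.2254, 0.5289, 0.383]
tool_rot: [180.0, -0.0, 98.4]
wrist_force: [0.6, 0.8, -0.7]
width: 0.003
finger_force: 0.0
```

Emit:
arm_command(commands=[-25,9,-2,0,-25,9,-2,0,-25,9,-2,0,-25,9,-2,0,-25,9,-2,0,-25,9,-2,0,-25,9,-2,0,-25,9,-2,0,-25,9,-2,0,-25,9,-2,0,-25,9,-2,0,-25,9,-2,0])

```text
time_s: 3.65
ee_pos: [0.3779, 0.2476, 0.4066]
tool_rot: [180.0, -0.0, 98.7]
wrist_force: [-0.5, -0.7, 0.5]
width: -0.004
finger_force: 0.0
```

Emit:
arm_command(commands=[-25,9,0,0,-25,9,0,0,-25,9,0,0,-25,9,0,0,-25,9,0,0,-25,9,0,0,-25,9,0,0,-25,9,0,0,0,0,0,0,0,0,0,0])

```text
time_s: 4.48
ee_pos: [0.4795, 0.061, 0.4059]
tool_rot: [-180.0, -0.0, 98.6]
wrist_force: [0.1, 0.4, 0.2]
width: -0.002
finger_force: 0.0
```

Run:
```python
from fit import *
s=shot("wrist","w0"); w=cloud(s); print(s["st"]["ee_pos"],s["st"]["tool_rot"],s["mount"])
for t,lo,hi in(("router",.038,.05),("stand",.028,.04),("switchbox",.08,.1),("mug",.075,.095),("drive",.013,.028)):
    p=pts(t,s,w)
    try: print(t,*rect(p,lo,hi),p[:,2].max())
    except Exception as e: print(t,'-')
for t in("ant_left","ant_right"):
  for d in silhouettes(t,s)[:2]:
    p=w[d["mask"]];p=p[~np.isnan(p[:,0])]
    try: m,v,a,b=line(p); print(t,d["p"],m.round(3),v.round(3),a.round(3),b.round(3))
    except Exception as e: print(t,'-')
```

```text
[0.4794589  0.06104613 0.40593228] [-1.79956586e+02 -2.76857309e-02  9.85622239e+01] [[-1.46596447e-03 -9.47536234e-01 -3.19645016e-01  8.15460042e-02]
 [ 9.99998866e-01 -1.27877529e-03 -7.95497746e-04 -5.38267120e-04]
 [ 3.45008791e-04 -3.19645820e-01  9.47537034e-01 -1.17085062e-01]
 [ 0.00000000e+00  0.00000000e+00  0.00000000e+00  1.00000000e+00]]
router [686.5  74.2] [159.1 187.5] 8.48 0.14590668872486212
stand [ 642.  -109.6] [ 70.7 129.5] 8.37 0.10926794880281343
switchbox [477.6 134.5] [99.1 29.5] 74.46 0.09231410372187349
mug [501.    5.7] [70.9 70.8] 86.63 0.08771047059418768
drive [592.8 220.4] [75.1 74.7] 8.82 0.10243672157180511
ant_left 0.65 [0.594 0.196 0.098] [-0.105  0.727  0.679] [0.588 0.236 0.135] [0.602 0.144 0.05 ]
```

View pics/w0.png

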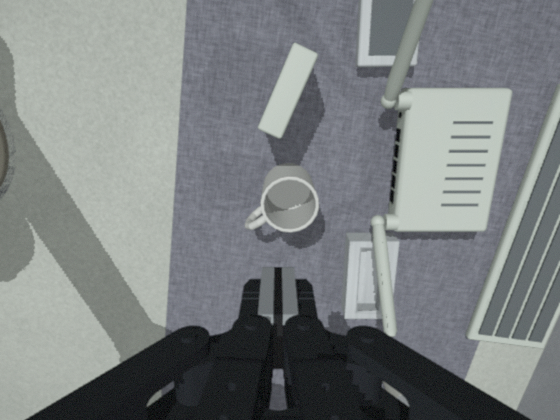

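Emit:
arm_command(commands=[-25,13,10,0,-25,13,10,0,-25,13,10,0,-25,13,10,0,-25,13,10,0,-25,13,10,0,-25,13,10,0,-25,13,10,0,-25,13,10,0,-26,15,10,0,0,0,0,0,0,0,0,0])

```text
time_s: 5.88
ee_pos: [0.6478, -0.1667, 0.3044]
tool_rot: [-179.8, -0.1, 98.6]
wrist_force: [0.2, -0.1, 0.7]
width: -0.003
finger_force: 0.0
```

Emit:
arm_command(commands=[0,0,15,0,0,0,15,0,0,0,15,0,0,0,15,0,0,0,15,0,0,0,15,0,0,0,15,0,0,0,15,0,0,0,15,0,0,0,15,0,0,0,5,0,0,0,0,0])

```text
time_s: 6.88
ee_pos: [0.6465, -0.1646, 0.1507]
tool_rot: [-179.9, -0.1, 98.8]
wrist_force: [-0.4, 0.4, -0.3]
width: 0.002
finger_force: 0.0
```

Run:
```python
from fit import *
print(status.sense()["ee_pos"],status.sense()["wrist_force"])
s=shot("scene"); w=cloud(s)
cv2.imwrite("pics/c.png",cv2.resize(s["pixels"][180:400,150:450,::-1],(720,528)))
for t in("ant_right",):
  for d in silhouettes(t,s)[:2]:
    p=w[d["mask"]];p=p[~np.isnan(p[:,0])]
    try: m,v,a,b=line(p); print(t,d["p"],m.round(3),v.round(3),a.round(3),b.round(3))
    except Exception as e: print(t,'-')
```

```text
[ 0.64648989 -0.16459159  0.15071573] [-0.41294453  0.37552906 -0.32599242]
ant_right 0.82 [ 0.645 -0.077  0.1  ] [ 0.095 -0.735  0.672] [ 0.651 -0.123  0.142] [ 0.638 -0.019  0.048]
ant_right -
  return _methods._mean(a, axis=axis, dtype=dtype,
  ret = um.true_divide(
fit.py:14: RuntimeWarning: Mean of empty slice.
  m=p.mean(0); v=np.linalg.svd(p-m)[2][0]; r=np.linalg.norm((p-m)-np.outer((p-m)@v,v),axis=1); p=p[r<0.015]
```

View pics/c.png

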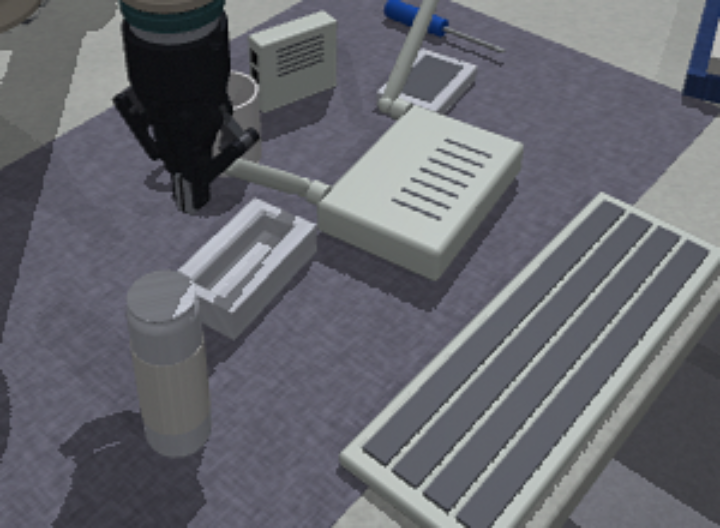

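Emit:
arm_command(commands=[9,0,0,0,9,0,0,0,9,0,0,0,9,0,-1,0,9,0,-1,0,9,0,-1,0,9,0,-1,0,9,0,-1,0,9,0,-1,0,9,0,-1,0,9,0,-1,0,0,0,0,0])

```text
time_s: 7.98
ee_pos: [0.6317, -0.0657, 0.1591]
tool_rot: [-179.9, -0.1, 98.8]
wrist_force: [-0.2, 1.2, -0.3]
width: -0.002
finger_force: 0.0
```

```bash
cat > ang.py <<'E'
from fit import *
import sys,warnings; warnings.simplefilter("ignore")
print(status.sense()["ee_pos"].round(4),status.sense()["wrist_force"].round(1))
for n in sys.argv[2:]:
  s=shot(n,None); w=cloud(s)
  for d in silhouettes(sys.argv[1],s)[:2]:
    p=w[d["mask"]];p=p[~np.isnan(p[:,0])]
    try: m,v,a,b=line(p); print(n,d["p"],m.round(3),v.round(3),a.round(3),b.round(3),"lean to +y",np.degrees(np.arctan2(v[1]*.989-v[0]*.146,v[2])).round(1),len(p))
    except Exception as e: print('-')
E
python3 ang.py ant_right scene top
```

```text
[ 0.6317 -0.0657  0.1591] [-0.2  1.2 -0.3]
scene 0.8 [ 0.637 -0.031  0.099] [ 0.04  -0.198  0.979] [ 0.639 -0.041  0.15 ] [ 0.635 -0.021  0.051] lean to +y -11.7 258
```

Emit:
arm_command(commands=[6,0,0,0,6,0,0,0,6,0,0,0,6,0,0,0,0,0,0,0])

```text
time_s: 8.6
ee_pos: [0.6286, -0.043, 0.1593]
tool_rot: [-180.0, -0.1, 98.8]
wrist_force: [-0.3, -0.8, -0.4]
width: -0.0
finger_force: 0.0
```

```bash
python3 ang.py ant_right scene wrist
```

```text
[ 0.6286 -0.043   0.1593] [-0.3 -0.8 -0.4]
scene 0.6 [ 0.636 -0.021  0.102] [ 0.024 -0.042  0.999] [ 0.638 -0.024  0.185] [ 0.634 -0.019  0.05 ] lean to +y -2.6 284
wrist 0.91 [ 0.628 -0.015  0.156] [ 0.017 -0.089  0.996] [ 0.629 -0.018  0.191] [ 0.626 -0.006  0.05 ] lean to +y -5.2 7052
```

Emit:
arm_command(commands=[3,0,0,0,2,0,0,0,0,0,0,0,0,0,0,0])

```text
time_s: 9.13
ee_pos: [0.6281, -0.0394, 0.1593]
tool_rot: [180.0, -0.0, 98.7]
wrist_force: [0.7, 0.3, -0.2]
width: -0.004
finger_force: 0.0
```

Emit:
arm_command(commands=[-15,0,0,0,-25,0,0,0,-30,0,0,0,-20,0,-10,0,0,0,-30,0,0,0,-30,0,0,0,-30,0,0,0,-20,0,0,0,0,0,0,0,0,0])

```text
time_s: 9.97
ee_pos: [0.6422, -0.1297, 0.2807]
tool_rot: [179.8, 0.1, 98.7]
wrist_force: [0.2, 0.5, -0.5]
width: -0.002
finger_force: 0.0
```

```bash
python3 ang.py ant_right scene wrist top
```

```text
[ 0.6422 -0.1297  0.2807] [ 0.2  0.5 -0.5]
scene 0.75 [ 0.634 -0.02   0.126] [-0.006 -0.009  1.   ] [ 0.634 -0.021  0.19 ] [ 0.635 -0.02   0.05 ] lean to +y -0.5 432
scene 0.45 [0.489 0.126 0.079] [0.286 0.957 0.045] [0.504 0.175 0.081] [0.477 0.084 0.077] lean to +y 87.1 948
wrist 0.6 [ 0.629 -0.02   0.172] [0.012 0.059 0.998] [ 0.629 -0.019  0.192] [ 0.628 -0.026  0.071] lean to +y 3.2 1234
top 0.49 [ 0.624 -0.017  0.158] [ 0.074 -0.06   0.995] [ 0.626 -0.019  0.193] [ 0.617 -0.012  0.075] lean to +y -4.0 57
```

Emit:
arm_command(commands=[23.8,-10.2,0,0,23.8,-10.2,0,0,23.8,-10.2,0,0,23.8,-10.2,0,0,23.8,-10.2,0,0,23.8,-10.2,0,0,23.8,-10.2,0,0,23.8,-10.2,0,0,23.8,-10.2,0,0,23.8,-10.2,0,0,23.8,-10.2,0,0,23.8,-10.2,0,0], hand=70)

```text
time_s: 11.27
ee_pos: [0.4764, 0.1362, 0.2787]
tool_rot: [-179.9, -0.0, 98.7]
wrist_force: [0.1, 0.1, 0.3]
width: 0.819
finger_force: 0.0
```

Emit:
arm_command(commands=[0,0,0,0.106,0,0,0,0.106,0,0,0,0.106,0,0,0,0.106,0,0,0,0,0,0,0,0])

```text
time_s: 11.77
ee_pos: [0.4773, 0.1353, 0.2788]
tool_rot: [-180.0, 0.0, 74.6]
wrist_force: [0.0, -0.6, -0.2]
width: 0.817
finger_force: 0.0
```

Run:
```python
from fit import *
s=shot("wrist","w1"); w=cloud(s); print(s["st"]["ee_pos"],s["st"]["tool_rot"])
p=pts("switchbox",s,w); print(rect(p,.08,.1),len(p))
q=p[(p[:,2]>.085)&(p[:,2]<.097)]; print(np.percentile(q,[2,50,98],axis=0))
```

```text
[0.47728391 0.13527198 0.2788245 ] [-1.79951517e+02  1.96192996e-02  7.45836692e+01]
(array([477.9, 135.2]), array([100. ,  29.2]), 74.22) 4093
[[0.45692049 0.0896494  0.08730806]
 [0.47866553 0.13918221 0.08943949]
 [0.49973486 0.18230359 0.09091443]]
```

View pics/w1.png

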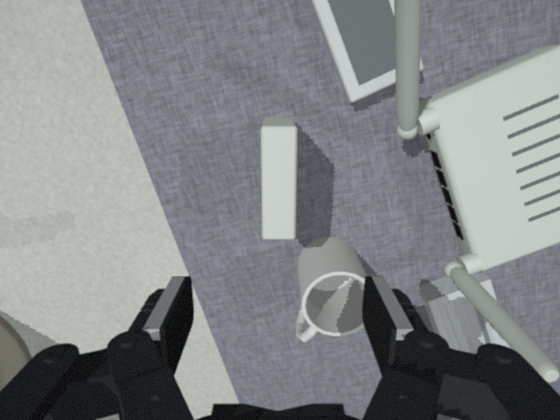

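Emit:
arm_command(commands=[0,0,18,0,0,0,18,0,0,0,18,0,0,0,18,0,0,0,18,0,0,0,18,0,0,0,18,0,0,0,18,0,0,0,18,0,0,0,18,0,0,0,18,0,0,0,6,0])

```text
time_s: 12.87
ee_pos: [0.476, 0.1349, 0.073]
tool_rot: [-179.8, 0.1, 74.5]
wrist_force: [0.0, 0.3, -0.3]
width: 0.814
finger_force: 0.0
```

Emit:
arm_command(commands=[0,0,0,0,0,0,0,0,0,0,0,0,0,0,0,0,0,0,0,0,0,0,0,0,0,0,0,0,0,0,0,0,0,0,0,0,0,0,0,0], hand=10)

```text
time_s: 13.7
ee_pos: [0.4784, 0.1354, 0.0764]
tool_rot: [179.9, -0.1, 74.4]
wrist_force: [-0.4, 0.8, 6.9]
width: 0.344
finger_force: 60.3
```

Emit:
arm_command(commands=[0,0,-10,0,0,0,-20,0,0,0,-30,0,0,0,-30,0,0,0,-30,0,0,0,-30,0,0,0,-20,0,0,0,-10,0,0,0,0,0])

```text
time_s: 14.45
ee_pos: [0.4784, 0.1354, 0.2572]
tool_rot: [179.8, -0.1, 74.4]
wrist_force: [0.2, 0.2, -3.1]
width: 0.345
finger_force: 59.9
```

Emit:
arm_command(commands=[0,0,-10,-0.105,0,0,-10,-0.105,0,0,-10,-0.105,0,0,-10,-0.104,-16,8,0,0,-20,9,0,0,-20,9,0,0,-20,9,0,0,-20,9,0,0,-20,9,0,0,-10,6,0,0,0,0,0,0])

```text
time_s: 15.45
ee_pos: [0.5552, 0.0174, 0.2928]
tool_rot: [-179.8, 0.0, 98.3]
wrist_force: [0.2, 0.4, -3.2]
width: 0.341
finger_force: 59.9
```

Run:
```python
from fit import *
s=shot("wrist","w2"); w=cloud(s); print(s["st"]["ee_pos"],s["st"]["tool_rot"])
for d in silhouettes("stand",s)[:2]:
    p=w[d["mask"]];p=p[~np.isnan(p[:,0])]; print(d["p"],rect(p,.028,.04),len(p)); q=p[(p[:,2]<.02)&(p[:,2]>.006)]; print(np.median(q,0),len(q))
```

```text
[0.555181   0.01742724 0.29284203] [-1.79827496e+02  2.88148829e-04  9.82798848e+01]
0.55 (array([649.8, -97.6]), array([ 51.6, 108. ]), 8.76) 2070
[ 0.64272305 -0.08574643  0.00978543] 978
```

View pics/w2.png

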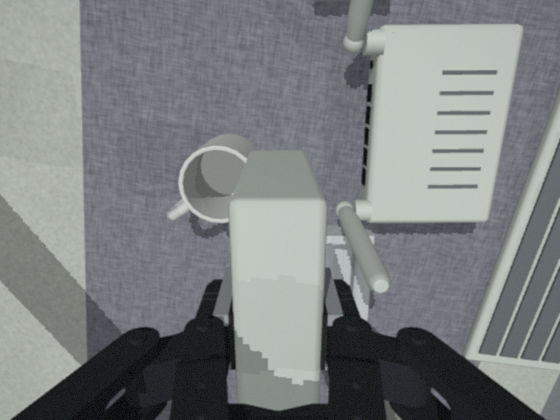

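Emit:
arm_command(commands=[-10,5,0,0,-18,9,0,0,-18,9,0,0,-18,9,0,0,-18,9,0,0,-18,9,0,0,-18,9,0,0,-12,5,0,0,-8,3.4,0,0,0,0,0,0,0,0,0,0,0,0,0,0])

```text
time_s: 16.55
ee_pos: [0.6406, -0.1063, 0.2953]
tool_rot: [-180.0, -0.1, 98.5]
wrist_force: [-0.5, -0.2, -2.6]
width: 0.342
finger_force: 59.9
```

Emit:
arm_command(commands=[0,0,18,0,0,0,18,0,0,0,18,0,0,0,18,0,0,0,18,0,0,0,18,0,0,0,18,0,0,0,18,0,0,0,14,0,0,0,8,0,0,0,0,0,0,0,0,0])

```text
time_s: 17.55
ee_pos: [0.6412, -0.1068, 0.1297]
tool_rot: [180.0, -0.0, 98.5]
wrist_force: [0.3, 0.6, -2.8]
width: 0.346
finger_force: 59.9
```

Run:
```python
from fit import *
print(status.sense()["ee_pos"],status.sense()["tool_rot"],status.sense()["wrist_force"])
s=shot("scene"); w=cloud(s)
cv2.imwrite("pics/d.png",cv2.resize(s["pixels"][180:400,150:450,::-1],(720,528)))
for t,lo,hi in(("stand",.029,.038),("switchbox",.125,.15)):
  p=pts(t,s,w); print(t,len(p),p[:,2].max(),p[:,2].min())
  u=p@[.989,.146,0];v=p@[-.146,.989,0];k=(p[:,2]>lo)&(p[:,2]<hi); print(np.percentile(u[k],[1,2,98,99]),np.percentile(v[k],[1,2,98,99]))
```

```text
[ 0.64118425 -0.10682218  0.12965458] [ 1.79994657e+02 -1.21418129e-02  9.84604432e+01] [ 0.31237628  0.56007474 -2.78312131]
stand 1269 0.036268332349881666 -0.001509061740679701
[0.59095891 0.59338649 0.65653406 0.65670202] [-0.26545585 -0.26479322 -0.1429746  -0.1415306 ]
switchbox 1217 0.1444754519588675 0.008090589451737145
[0.60955611 0.60983131 0.63519045 0.63527743] [-0.2498512  -0.24944889 -0.19528661 -0.19340675]
```

View pics/d.png

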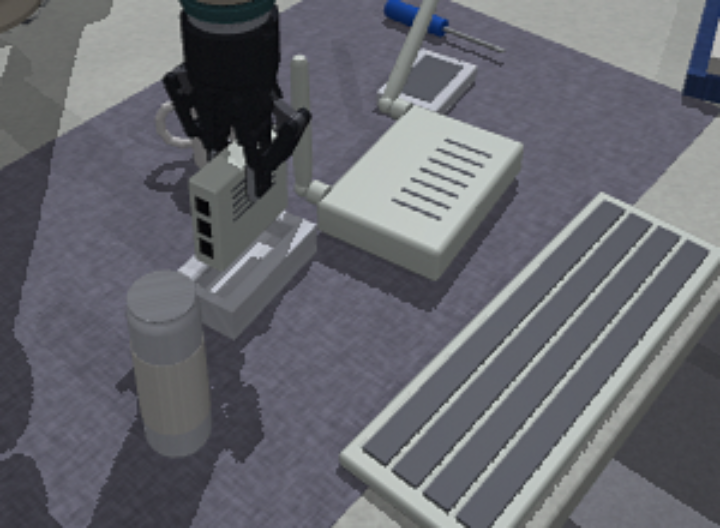

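Emit:
arm_command(commands=[-2,0.7,0,0,0,0,4,0,0,0,4,0,0,0,4,0,0,0,4,0,0,0,3,0,0,0,3,0,0,0,3,0,0,0,3,0,0,0,3,0,0,0,0,0,0,0,0,0])

```text
time_s: 18.7
ee_pos: [0.6421, -0.1092, 0.098]
tool_rot: [-180.0, -0.0, 98.4]
wrist_force: [-0.1, 0.1, -2.7]
width: 0.346
finger_force: 59.9
```

Bottom is at about z 22 mm, inside the slot with no contact force. Continue.

Emit:
arm_command(commands=[0,0,3,0,0,0,3,0,0,0,2,0,0,0,1,0,0,0,1,0,0,0,1,0,0,0,0,0,0,0,0,0])

```text
time_s: 19.37
ee_pos: [0.6422, -0.1093, 0.0873]
tool_rot: [180.0, -0.0, 98.4]
wrist_force: [0.1, -0.0, -3.0]
width: 0.342
finger_force: 59.9
```

Emit:
arm_command(commands=[0,0,0.7,0,0,0,0.7,0,0,0,0.6,0,0,0,0,0,0,0,0,0])

```text
time_s: 19.78
ee_pos: [0.6424, -0.1094, 0.0865]
tool_rot: [179.9, 0.0, 98.4]
wrist_force: [-3.4, -0.7, 5.9]
width: 0.344
finger_force: 60.8
```

Emit:
arm_command(commands=[0,0,0,0,0,0,0,0,0,0,0,0,0,0,0,0,0,0,0,0,0,0,0,0], hand=60)

```text
time_s: 20.28
ee_pos: [0.6422, -0.1092, 0.0851]
tool_rot: [-180.0, -0.0, 98.4]
wrist_force: [-1.3, -0.0, 0.7]
width: 0.701
finger_force: 0.0
```

Emit:
arm_command(commands=[0,0,-8,0,0,0,-15,0,0,0,-25,0,0,0,-25,0,0,0,-25,0,0,0,-25,0,0,0,-25,0,0,0,-25,0,0,0,-15,0,0,0,0,0,0,0,0,0])

```text
time_s: 21.2
ee_pos: [0.6425, -0.1093, 0.2744]
tool_rot: [179.9, 0.1, 98.4]
wrist_force: [-0.1, -0.2, -0.3]
width: 0.704
finger_force: 0.0
```

```bash
python3 ang.py ant_right scene; python3 ang.py ant_left scene;  python3 - <<'E'
from fit import *
s=shot("scene"); w=cloud(s)
cv2.imwrite("pics/e.png",cv2.resize(s["pixels"][180:400,150:450,::-1],(720,528)))
p=pts("switchbox",s,w); print(np.percentile(p[:,2],[1,90,95,99]))
s=shot("wrist"); w=cloud(s); p=pts("switchbox",s,w); print(rect(p,.09,.11),np.percentile(p[:,2],[1,50,95,99]))
E
```

```text
[ 0.6425 -0.1093  0.2744] [-0.1 -0.2 -0.3]
scene 0.7 [ 0.635 -0.02   0.127] [-0.012 -0.013  1.   ] [ 0.634 -0.021  0.191] [ 0.635 -0.019  0.05 ] lean to +y -0.6 415
[ 0.6415 -0.1091  0.2719] [-0.2  0.8 -0.3]
scene 0.73 [0.601 0.196 0.096] [-0.107  0.726  0.68 ] [0.593 0.249 0.145] [0.608 0.147 0.05 ] lean to +y 47.2 396
-
[0.02494554 0.0994635  0.09995529 0.10070145]
(array([ 641.5, -109.4]), array([29.5, 99.4]), 9.04) [0.03134108 0.09937587 0.1006096  0.10107607]
```

View pics/e.png

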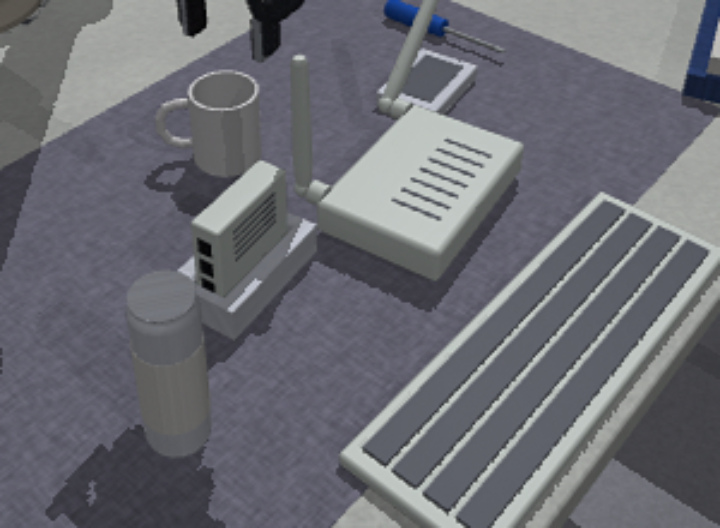

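Emit:
arm_command(commands=[15,0,0,0,30,0,0,0,35,0,0,0,35,0,0,0,35,0,0,0,35,0,0,0,35,0,0,0,35,0,0,0,35,0,0,0,35,0,0,0,35,0,0,0,20,0,0,0], hand=0)

```text
time_s: 22.6
ee_pos: [0.5847, 0.2712, 0.2732]
tool_rot: [-180.0, -0.2, 98.6]
wrist_force: [0.6, -0.1, 1.0]
width: -0.004
finger_force: 0.0
```

Emit:
arm_command(commands=[12,0,0,0,4,0,0,0,0,0,14,0,0,0,14,0,0,0,14,0,0,0,14,0,0,0,14,0,0,0,14,0,0,0,14,0,0,0,14,0,0,0,11,0,0,0,0,0])

```text
time_s: 23.6
ee_pos: [0.583, 0.2808, 0.1477]
tool_rot: [-179.7, 0.1, 98.4]
wrist_force: [-0.3, -0.1, -0.2]
width: 0.001
finger_force: 0.0
```

Emit:
arm_command(commands=[-10,0,0,0,-10,0,-1,0,-10,0,-1,0,-10,0,-1,0,-10,0,-1,0,-10,0,-1,0,-10,0,-1,0,-10,0,-1,0,-10,0,-1,0,-10,0,-1,0,-10,0,-1,0,-10,0,-1,0])

```text
time_s: 24.6
ee_pos: [0.6018, 0.1626, 0.1611]
tool_rot: [-180.0, 0.0, 98.4]
wrist_force: [-0.2, 1.1, -0.6]
width: 0.003
finger_force: 0.6
```

Emit:
arm_command(commands=[-7,0,0,0,-7,0,0,0,-7,0,0,0,-7,0,0,0,-7,0,2,0,-7,0,2,0,-7,0,2,0,-7,0,2,0,-7,0,2,0,-5,0,2,0,0,0,0,0,0,0,0,0])

```text
time_s: 25.6
ee_pos: [0.6119, 0.0959, 0.1491]
tool_rot: [-180.0, 0.0, 98.4]
wrist_force: [-0.4, -0.3, 0.6]
width: 0.003
finger_force: 0.0
```

```bash
python3 ang.py ant_left scene top wrist
```

```text
[0.6119 0.0959 0.1491] [-0.4 -0.3  0.6]
scene 0.47 [0.621 0.083 0.111] [ 0.06  -0.632  0.773] [0.624 0.047 0.156] [0.616 0.135 0.048] lean to +y -39.3 210
scene 0.16 [ 0.737 -0.271  0.107] [-0.101  0.085  0.991] [ 0.732 -0.267  0.153] [ 0.743 -0.276  0.05 ] lean to +y 5.7 2212
wrist 0.58 [0.609 0.111 0.09 ] [ 0.091 -0.629  0.772] [0.617 0.059 0.154] [0.605 0.144 0.05 ] lean to +y -39.5 4848
```

Emit:
arm_command(commands=[-4,0,0,0,-4,0,0,0,-4,0,0,0,0,0,0,0,0,0,0,0])

```text
time_s: 26.32
ee_pos: [0.6137, 0.084, 0.1493]
tool_rot: [180.0, 0.0, 98.4]
wrist_force: [0.4, 0.1, 0.5]
width: 0.003
finger_force: 0.0
```

```bash
python3 ang.py ant_left scene wrist
```

```text
[0.6137 0.084  0.1493] [0.4 0.1 0.5]
scene 0.58 [0.621 0.079 0.106] [ 0.073 -0.682  0.728] [0.626 0.039 0.15 ] [0.616 0.134 0.049] lean to +y -43.3 229
wrist 0.76 [0.61  0.105 0.091] [ 0.099 -0.688  0.719] [0.619 0.046 0.152] [0.605 0.143 0.05 ] lean to +y -44.0 5730
```

Emit:
arm_command(commands=[-2,0,0,0,-1,0,0,0,0,0,0,0,0,0,0,0])

```text
time_s: 26.85
ee_pos: [0.614, 0.0817, 0.1493]
tool_rot: [180.0, -0.0, 98.4]
wrist_force: [0.3, 1.0, 0.3]
width: -0.002
finger_force: 0.3
```

Emit:
arm_command(commands=[8,0,-8,0,15,0,-15,0,20,0,-25,0,20,0,-25,0,20,0,-25,0,20,-15,-25,0,20,-25,-20,0,20,-30,0,0,0,-30,0,0,0,-20,0,0,0,0,0,0,0,0,0,0])

```text
time_s: 27.85
ee_pos: [0.4735, 0.206, 0.2936]
tool_rot: [179.9, -0.0, 98.5]
wrist_force: [0.4, -0.4, -0.4]
width: -0.001
finger_force: 0.0
```

```bash
python3 ang.py ant_left scene wrist top;python3 ang.py ant_right scene wrist;  python3 - <<'E'
from fit import *
s=shot("scene"); w=cloud(s)
cv2.imwrite("pics/f.png",cv2.resize(s["pixels"][180:400,150:450,::-1],(720,528)))
for t,lo,hi in(("switchbox",.09,.11),("mug",.075,.095),("drive",.013,.028),("can",.14,.16)):
    p=pts(t,s,w); print(t,*rect(p,lo,hi))
E
```

```text
[0.4735 0.206  0.2936] [ 0.4 -0.4 -0.4]
scene 0.77 [0.622 0.079 0.106] [ 0.071 -0.699  0.712] [0.626 0.038 0.147] [0.616 0.135 0.048] lean to +y -44.6 211
wrist 0.73 [0.608 0.107 0.086] [ 0.113 -0.694  0.711] [0.613 0.073 0.121] [0.602 0.143 0.049] lean to +y -44.6 1912
top 0.75 [0.61  0.088 0.104] [ 0.109 -0.703  0.703] [0.618 0.039 0.153] [0.602 0.142 0.05 ] lean to +y -45.3 213
[0.4752 0.2055 0.292 ] [-0.1  0.5  1. ]
scene 0.89 [ 0.635 -0.02   0.124] [-0.007 -0.011  1.   ] [ 0.634 -0.021  0.191] [ 0.635 -0.019  0.05 ] lean to +y -0.6 462
wrist 0.46 [ 0.627 -0.008  0.084] [0.538 0.043 0.842] [ 0.632 -0.007  0.092] [ 0.622 -0.008  0.076] lean to +y -2.4 83
switchbox [ 645.2 -110. ] [29.1 98.1] 6.95
mug [504.    5.6] [68.4 71. ] 33.77
drive [595.7 236. ] [71.5 96.9] 8.02
can [0. 0.] [0. 0.] 0.0
  return _methods._mean(a, axis=axis, dtype=dtype,
  ret = um.true_divide(
```

View pics/f.png

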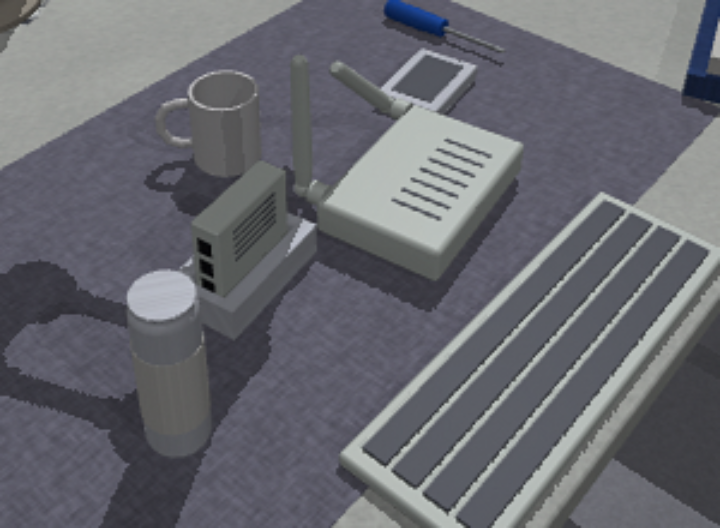

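The final picture shows the right antenna vertical at (301,120), the left one leaning inwards at (365,88), the box seated at (240,230), and the other things where they were.

```bash
python3 -c "
from station import order; print(order.finish_job())"
```

```text
the job is handed in; nothing more can be done
None
```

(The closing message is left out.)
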